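Load the bench dryer and shut its drawer

TASK

Lift the white plaster corbel off its dark board and lay it, scrolls up, flat in the empty half of the dryer's open drawer, without touching the tan corbel that already lies in the other half. Then push the drawer gently home until it clicks in at its detent, and then press the red clamp lever on top of the dryer down until it stays down by itself. Leave everything else where it is.

Things in the scene. Friction and masses are not known exactly. Their poses are not given: they have to be found in the camera images.
- dryer: fixed green bench drying cabinet, 200 mm deep, 242 wide, 106 high, a drawer in its front, a clamp lever on top. Origin: bottom centre of its front face; x points into the cabinet (the way the drawer closes), y to the left seen from the robot, z up. Its opening reaches 14 to 94 mm above the bench. Two steel cheeks, 44 mm high, hold the lever's hinge at x = 165 mm, z = 135 mm.
- drawer (a joint): how far the drawer stands open, m: 0 is fully home, 0.125 to 0.15 at the start, at most 0.155. It slides with light drag and stays where it is left; a sprung detent resists with about 10 N from 15 to 6 mm before home, then draws it in and holds it.
- drawer_front (a point): centre of the flat outer face of the grey drawer front (242 mm wide, 80 high, 12 thick; edges 12 and 92 mm above the bench, this point 60 mm). Moves with the drawer; axes as the dryer's. A black flush pull is marked on its upper middle; nothing sticks out.
- tray_center (a point): centre of the tray's floor, 22 mm above the bench, 87 mm behind the drawer front's outer face; moves with the drawer; axes as the dryer's. The tray is 150 mm long (x) and 200 wide (y) inside; side and back walls rise 18 mm above its floor; a divider 6 mm thick and 12 mm high runs along y = 0, so each half is 97 mm wide.
- corbel: loose white plaster corbel to load: 90 mm long (x), 50 wide (y) with flat parallel sides, 0.28 kg; a base block 36 mm high carries a large scroll (55 mm high at x = +24 mm) and a small one (47 mm high at x = -30 mm); 43 mm high between them. Origin at the centre of its underside, z up. Starts on the board.
- dried: tan plaster corbel of the same shape and size, already lying in one half of the tray (the tray half that its y in the tray shows); origin at the centre of its underside.
- board: fixed dark wooden board, 160 x 120 x 12 mm, under the white corbel, on either side of the dryer; origin at the centre of its underside.
- clamp (a joint): angle of the clamp lever, rad: 0 is raised (sprung up), 0.5 is fully down and level. A detent near 0.42 must be passed, with up to about 10 N at the pad; past it the lever stays down by itself.
- clamp_pad (a point): centre of the top of the red press pad (36 x 56 mm) at the free end of the clamp lever, 110 mm from its hinge, towards the robot. Raised, it is about 70 mm behind the dryer's front face and 197 mm above the bench; down, 55 mm behind it and 145 mm above the bench. Turns with the lever.
- bowl: black rubber mixing bowl, 144 mm across, 75 mm high, standing on the side of the dryer where the board is not; origin at the centre of its underside
- tin: small yellow tin, 48 mm across, 45 mm high, standing on the dryer's top to the left (+y) of the lever; origin at the centre of its underside
- release_bottle: blue bottle, 64 mm across, 180 mm high; origin at the centre of its underside
- jar: amber jar, 80 mm across, 100 mm high; origin at the centre of its underside
- spatula: wooden-handled spatula lying flat, 280 mm long; origin on its underside
- brush: wooden-handled brush lying flat, 200 mm long; origin on its underside
Things that resemble listed ones, but are neither listed nor needed, are in the scene too. What is shaped like the corbel but purple is not meant. What is shaped like the dried but turquoise is not meant.

How it is judged:
By the outcome, as a careful person would: the job done as asked, in the order asked, and still so for the second after the job is handed in, with the robot touching nothing.
It also fails if it takes over 70 s, if anything falls off the work surface, if the arm or the gripper's body presses on something with over 40 N, if the wrist force passes 120 N, or if a joint passes its speed limit or range.

ROBOT

A 6-joint arm with a two-finger parallel gripper is mounted at the origin on the work surface. World frame = base frame: x ahead of the robot, y to its left, z up, the work surface at z = 0. Lengths are in m, angles in rad, forces in N, time in s.
With the tool pointing down it reaches from about 0.35 to 0.95 m from the base axis. Payload 17.4 kg.
Tool frame: the origin (TCP) lies midway between the tips of the shut fingers; the grasp point (between the pads) lies 19 mm behind it (r.grip_point_offset is the distance from the TCP to the grasp point, in m); z points along the fingers, y is the line along which they close (so a half turn about z gives the same grasp; the last joint's range is limited). The gripper opens to 93 mm and grips with 3 to 60 N. Pads are 15 mm wide; open, the fingers measure 128 mm over their backs; the gripper's body (75 mm by 188 mm) begins 65 mm behind the grasp point.
Start: joints at [-1.323, 0.116, 1.442, -0, 1.584, -0.038], TCP at [0.19, -0.648, 0.219] pointing down, gripper open.
Joint ranges: [-2.83, 2.83], [-0.83, 2.19], [0.07, 2.5], [-1.14, 4.28], [0.01, 3], [-2.97, 2.97]. Speed limits (rad/s): [1.89, 1.89, 2.22, 3.14, 3.14, 3.14].

INTERFACE

Orientations are given as a rotation vector (axis times angle).
In Python, from bench import r gives the robot as it stands. The module is installed in compiled form; this text tells all that it offers.
- The arm moves only by the tool carry_out, never from a script. Its argument "plan" is a list of rows, each a list of 7 numbers: the opening, from 0 (shut) to 1 (fully open), then the shift along the tool's x, y, z normalised to -1 to 1, where 1 is 150 mm, then the turn, a rotation vector about the tool's x, y, z normalised to -1 to 1, where 1 is 45 degrees. A call has 1 to 20 rows; each row is the pose to reach, as a shift and turn from the pose commanded when the call began, along the tool's axes at that moment; what a row does not reach only later rows make up. A row lasts 1/8 s, in which the tool goes at most 62.5 mm and 10.7 degrees, less where a joint would pass 70% of its speed; a pose out of reach is approached as far as the arm can. A call with a number of a shift or a turn outside -1 to 1 is refused whole. A call with a gripper value outside its range is refused whole. The fingers move at their own pace and stop on an object; the grip force is fixed at half the most. Time passes only in rows, so rows that repeat a pose let the fingers close. It gives the time, the measured TCP pose, the force, the opening and the grip force at its end, in the units of the state.
- r.state(): the state, without advancing time (a new reading comes with each control period).
- r.capture(name): name is "scene" or "top" or "wrist"; returns the picture (400x640x3 uint8, red, green, blue); there is no depth.
- r.calibration(name): a dict with "fov_y" (degrees; the focal length in pixels is half the picture's height over the tangent of half this angle, whatever the lens; pixels are square), "cx", "cy" (the principal point, pixels), "cam_to_world" (4x4, takes a point from camera to world coordinates). Camera axes: x right, y up, looking along -z (the intrinsics and any distortion apply to the point x, -y, -z); pixel columns grow to the right and rows downward; lengths in m; the calibration is good to about 2 mm. A picture is of the moment at which its call begins: read the wrist's pose just before it. calibration takes no time and is no camera call; for the wrist camera it gives the pose at the moment of the call.
- r.finish_job(): hands the job in; it is judged then, once.
The state is a dict: "time_s": time; "qpos": joint angles; "qvel": joint speeds; "effort": joint torques, N m; "tool_pos": TCP position; "orientation": TCP orientation; "wrist_force": force on the tool from outside, world axes, zero at the start; "moment": the same for the moment, N m; "finger_gap": opening from 0.0 (shut) to 1.0 (fully open); "grip_force": force on a finger pad.
Only numpy, scipy, OpenCV 4.12 (cv2) and the standard library are available. Lean on these libraries where they do the work, as an engineer would, in place of code of your own. Each camera call takes 0.05 s, during which the arm holds its last target. There are 200 camera calls.

## Working session

There is one attempt and no reset: what is moved stays moved. The work goes in short steps, Python scripts to look and compute and a tool call to move; the robot and the scene stay as the last step left them, time stands still between calls to the robot, and variables do not carry over. Pictures are saved under pics/ and viewed, at most 10 in all, crops included, and the job is handed in when it is done.

Besides the shell and the picture viewer there is one more tool, called after "Call:" as name(argument=value, ...) on one line, values as JSON. carry_out: Moves the arm, as the interface text tells. Its arguments: {"type":"object","properties":{"plan":{"type":"array","items":{"type":"array","items":{"type":"number"}}}},"required":["plan"]}

```bash
mkdir -p pics
cat > h.py <<'E'
import numpy as np, cv2
from scipy.spatial.transform import Rotation as R
from bench import r
def K(c): 
    f=200/np.tan(np.radians(c["fov_y"])/2); return f
def ray(c,u,v):
    f=K(c);T=np.array(c["cam_to_world"]);d=T[:3,:3]@np.array([(u-c["cx"])/f,-(v-c["cy"])/f,-1]);return T[:3,3],d/np.linalg.norm(d)
def onplane(c,u,v,z):
    o,d=ray(c,u,v);return o+d*(z-o[2])/d[2]
def proj(c,p):
    f=K(c);T=np.array(c["cam_to_world"]);q=T[:3,:3].T@(np.array(p)-T[:3,3]);return c["cx"]+f*q[0]/-q[2],c["cy"]-f*q[1]/-q[2]
def tri(c1,p1,c2,p2):
    o1,d1=ray(c1,*p1);o2,d2=ray(c2,*p2);s=np.linalg.lstsq(np.stack([d1,-d2],1),o2-o1,rcond=None)[0]
    a,b=o1+s[0]*d1,o2+s[1]*d2;return (a+b)/2,np.linalg.norm(a-b)
def save(n,im): cv2.imwrite(f"pics/{n}.png",im[:,:,::-1])
E
python3 - <<'E'
from h import *
for n in("scene","top"):
    save(n,r.capture(n));c=r.calibration(n);print(n,{k:np.round(v,3).tolist() if not isinstance(v,str) else v for k,v in c.items()})
s=r.state();print({k:np.round(v,3).tolist() for k,v in s.items()})
E
```

```text
scene {'fov_y': 56.186, 'cx': 315.359, 'cy': 199.316, 'cam_to_world': [[0.574, -0.518, 0.634, 1.33], [0.819, 0.363, -0.444, -0.553], [0.0, 0.774, 0.633, 0.907], [0.0, 0.0, 0.0, 1.0]]}
top {'fov_y': 54.829, 'cx': 319.097, 'cy': 193.869, 'cam_to_world': [[-0.022, 0.992, -0.128, 0.414], [-1.0, -0.02, 0.013, 0.014], [0.01, 0.128, 0.992, 1.318], [0.0, 0.0, 0.0, 1.0]]}
{'time_s': 0.1, 'qpos': [-1.323, 0.116, 1.442, -0.0, 1.584, -0.038], 'qvel': [-0.001, -0.001, -0.002, 0.001, 0.001, -0.0], 'effort': [0.001, -72.289, -62.387, 0.078, 0.023, -0.0], 'tool_pos': [0.19, -0.647, 0.218], 'orientation': [-3.109, -0.447, 0.0], 'wrist_force': [-0.473, 0.521, -0.164], 'moment': [-0.055, 0.025, -0.039], 'grip_force': 0.0, 'finger_gap': 0.999}
```

View pics/scene.png

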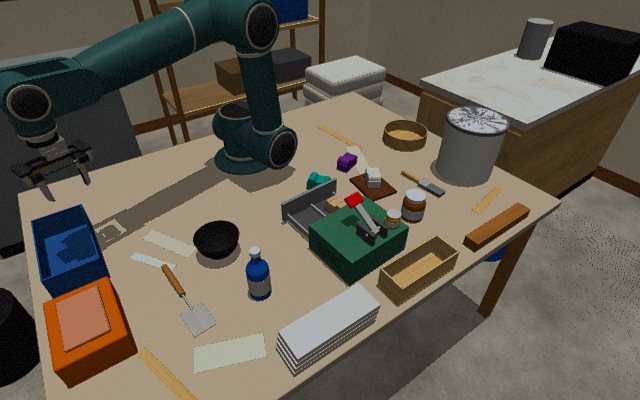

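View pics/top.png

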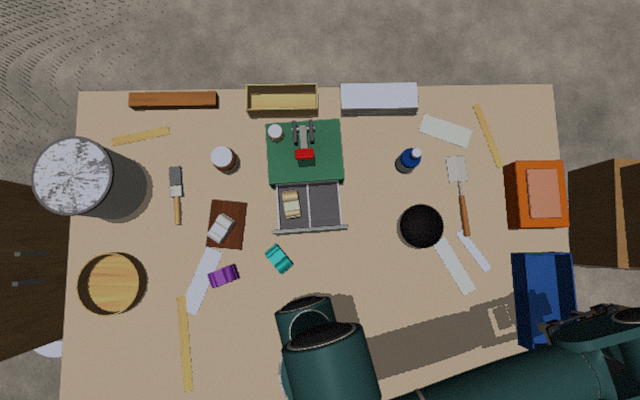

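The top view shows the white corbel on its board at (222,229). Lookalikes are purple (223,275), turquoise (279,258) and tan in the drawer's left half (291,205). By the description I choose (222,229), and I'll check it in a close crop.

Run:
```python
from h import *
im=cv2.imread("pics/top.png")[110:290,190:360];cv2.imwrite("pics/c1.png",cv2.resize(im,None,fx=3.3,fy=3.3,interpolation=cv2.INTER_CUBIC)[:595])
c=r.calibration("top")
for n,p,z in(("corbel",(222,229),.05),("board",(226,224),.012),("dried",(291,205),.07),("pad",(305,155),.197),("tin",(275,131),.15),("bottle",(407,160),.1),("jar",(223,158),.1),
 ("bowl",(421,226),.075),("frontL",(275,233),.092),("frontR",(347,228),.092),("dryFL",(269,187),.106),("dryFR",(343,181),.106),("dryBL",(265,124),.106),("dryBR",(342,120),.106)):
    print(n,onplane(c,*p,z).round(3))
```

```text
corbel [0.468 0.318 0.05 ]
board [0.486 0.313 0.012]
dried [0.54 0.09 0.07]
pad [0.676 0.039 0.197]
tin [0.765 0.132 0.15 ]
bottle [ 0.675 -0.288  0.1  ]
jar [0.693 0.305 0.1  ]
bowl [ 0.463 -0.328  0.075]
frontL [0.45  0.14  0.092]
frontR [ 0.461 -0.088  0.092]
dryFL [0.595 0.157 0.106]
dryFR [ 0.61  -0.079  0.106]
dryBL [0.802 0.169 0.106]
dryBR [ 0.811 -0.081  0.106]
```

View pics/c1.png

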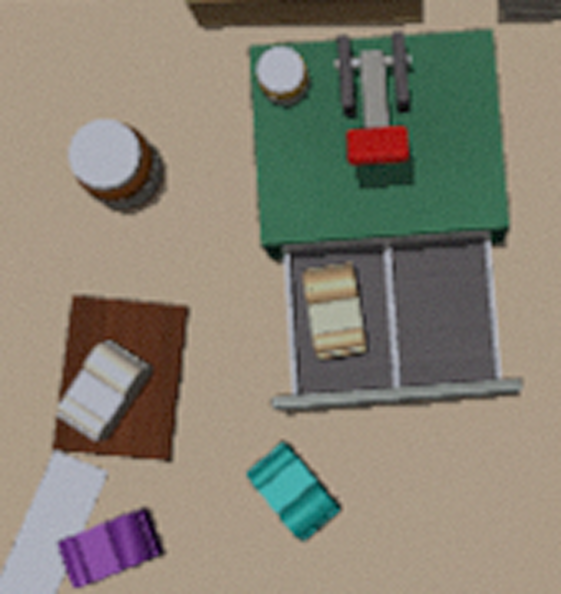

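Crop: the white corbel on the dark board at crop (104,390), its long axis leaning about 37° to the right. Tan lies in the drawer's left half, so the right half is empty. Next I'll plan the transit to a wrist-camera look.

```bash
cat >> h.py <<'E'
def Rdown(yaw):
    x=np.array([np.cos(yaw),np.sin(yaw),0]);z=np.array([0,0,-1.]);return R.from_matrix(np.stack([x,np.cross(z,x),z],1))
def plan(p,Rc,tp,tR):
    s=Rc.inv().apply(np.array(tp)-p)/.15; w=(Rc.inv()*tR).as_rotvec()/np.radians(45)
    k=1/max(1,np.abs(s).max()/.99); kw=1/max(1,np.abs(w).max()/.99)
    s=np.round(s*k,3);w=np.round(w*kw,3)
    n=int(max(np.ceil(np.linalg.norm(s*150)/62.5),np.ceil(np.linalg.norm(w)*45/10.7)))
    return p+Rc.apply(s*.15),Rc*R.from_rotvec(w*np.radians(45)),np.r_[s,w].round(3).tolist(),n,(k==1 and kw==1)
def route(wps):
    s=r.state();p=np.array(s["tool_pos"]);Rc=R.from_rotvec(s["orientation"])
    for tp,yaw in wps:
        done=False
        while not done:
            p,Rc,row,n,done=plan(p,Rc,tp,Rdown(np.radians(yaw)));print(row,"rows",n,p.round(3))
E
python3 - <<'E'
from h import *
c=r.calibration("wrist");s=r.state();Rc=R.from_rotvec(s["orientation"]);T=np.array(c["cam_to_world"])
print("cam in tool",Rc.inv().apply(T[:3,3]-s["tool_pos"]).round(3),(Rc.inv().as_matrix()@T[:3,:3]).round(2).tolist(),c["fov_y"],c["cx"],c["cy"])
route([((.25,-.5,.27),45),((.44,-.1,.30),90),((.46,.22,.30),143)])
E
```

```text
cam in tool [ 0.072  0.001 -0.167] [[-0.0, 0.97, 0.26], [1.0, 0.0, -0.0], [-0.0, 0.26, -0.97]] 59.927961930300775 318.47711189847837 203.39272922986765
[0.659, -0.831, -0.346, -0.001, -0.0, -0.636] rows 3 [ 0.25 -0.5   0.27]
[0.99, -0.352, -0.071, -0.0, -0.0, -0.99] rows 5 [ 0.318 -0.358  0.281]
[0.99, 0.461, -0.073, 0.0, -0.0, -0.01] rows 3 [ 0.388 -0.21   0.292]
[0.732, 0.347, -0.055, 0.0, -0.0, -0.0] rows 2 [ 0.44 -0.1   0.3 ]
[0.99, 0.062, 0.0, 0.0, -0.0, -0.99] rows 5 [0.449 0.049 0.3  ]
[0.765, 0.853, 0.001, 0.0, -0.0, -0.188] rows 3 [0.46 0.22 0.3 ]
```

Call:
carry_out(plan=[[1, 0.66, -0.83, -0.35, 0, 0, -0.636], [1, 0.66, -0.83, -0.35, 0, 0, -0.636], [1, 0.66, -0.83, -0.35, 0, 0, -0.636]])

```text
time_s: 0.48
tool_pos: [0.2508, -0.4983, 0.2719]
orientation: [2.899, 1.21, 0.0]
wrist_force: [-0.5, -0.1, -1.1]
finger_gap: 1.0
grip_force: 0.0
```

Call:
carry_out(plan=[[1, 0.99, -0.35, -0.07, 0, 0, -0.99], [1, 0.99, -0.35, -0.07, 0, 0, -0.99], [1, 0.99, -0.35, -0.07, 0, 0, -0.99], [1, 0.99, -0.35, -0.07, 0, 0, -0.99], [1, 0.99, -0.35, -0.07, 0, 0, -0.99]])

```text
time_s: 1.1
tool_pos: [0.3182, -0.3578, 0.2816]
orientation: [-2.229, -2.214, 0.0]
wrist_force: [0.2, -0.6, -0.1]
finger_gap: 1.002
grip_force: 0.0
```

Call:
carry_out(plan=[[1, 0.99, 0.46, -0.07, 0, 0, 0], [1, 0.99, 0.46, -0.07, 0, 0, 0], [1, 0.99, 0.46, -0.07, 0, 0, 0]])

```text
time_s: 1.48
tool_pos: [0.3887, -0.2086, 0.2923]
orientation: [2.235, 2.208, 0.0]
wrist_force: [0.7, 0.2, 0.1]
finger_gap: 1.0
grip_force: 0.0
```

Call:
carry_out(plan=[[1, 0.73, 0.35, -0.055, 0, 0, 0], [1, 0.73, 0.35, -0.055, 0, 0, 0]])

```text
time_s: 1.72
tool_pos: [0.442, -0.0998, 0.3004]
orientation: [-2.236, -2.207, 0.0]
wrist_force: [0.7, -1.1, -0.5]
finger_gap: 0.998
grip_force: 0.0
```

Call:
carry_out(plan=[[1, 0.99, 0.06, 0, 0, 0, -0.99], [1, 0.99, 0.06, 0, 0, 0, -0.99], [1, 0.99, 0.06, 0, 0, 0, -0.99], [1, 0.99, 0.06, 0, 0, 0, -0.99], [1, 0.99, 0.06, 0, 0, 0, -0.99]])

```text
time_s: 2.35
tool_pos: [0.4519, 0.0472, 0.3001]
orientation: [-1.229, -2.891, 0.001]
wrist_force: [-1.0, -0.1, 0.3]
finger_gap: 0.999
grip_force: 0.0
```

Call:
carry_out(plan=[[1, 0.765, 0.85, 0, 0, 0, -0.19], [1, 0.765, 0.85, 0, 0, 0, -0.19], [1, 0.765, 0.85, 0, 0, 0, -0.19], [1, 0.765, 0.85, 0, 0, 0, -0.19]])

```text
time_s: 2.85
tool_pos: [0.4636, 0.2202, 0.2996]
orientation: [-1.011, -2.973, 0.001]
wrist_force: [1.0, -0.9, -0.3]
finger_gap: 1.002
grip_force: 0.0
```

Run:
```python
from h import *
import pickle
s=r.state();c=r.calibration("wrist");im=r.capture("wrist");save("w1",im);pickle.dump((c,s),open("w1.pkl","wb"))
print(s["tool_pos"],np.round(s["orientation"],3),np.round(s["qpos"],2),s["time_s"])
```

```text
[0.46358692 0.22017274 0.29961107] [-1.011e+00 -2.973e+00  1.000e-03] [ 0.39 -0.25  1.66  0.    1.73 -0.52] 2.85
```

View pics/w1.png

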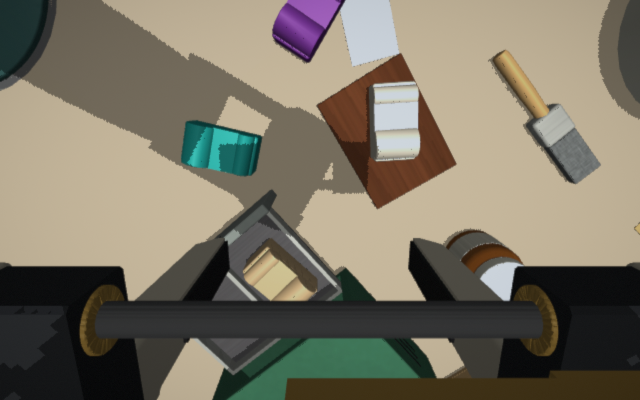

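Wrist view: the white corbel on its board spans (370–420, 82–160), with the large scroll at the bottom. Purple (307,25), turquoise (220,148) and tan in the drawer (275,275) are all clear of it. Next, measure the corbel.

Run:
```python
from h import *
import pickle
c,s=pickle.load(open("w1.pkl","rb"));im=cv2.imread("pics/w1.png");hsv=cv2.cvtColor(im,cv2.COLOR_BGR2HSV)
m=((hsv[...,1]<70)&(hsv[...,2]>90)).astype(np.uint8);m[:70]=0;m[170:]=0;m[:,:355]=0;m[:,435:]=0
cs=max(cv2.findContours(m,0,2)[0],key=cv2.contourArea)
print(cv2.boundingRect(cs),cv2.minAreaRect(cs))
for row in(88,100,112,125,138,150,156):
    x=np.where(m[row])[0];print(row,x.min(),x.max(), onplane(c,x.min(),row,.012).round(4)[:2],onplane(c,x.max(),row,.055).round(4)[:2])
# board corners check
for p in((400,54),(456,163),(377,208),(318,106)):print(onplane(c,*p,.012).round(4))
# end edges
for p in((378,161),(415,161),(373,84),(416,82)): print(p,onplane(c,*p,.012).round(4),onplane(c,*p,.05).round(4))
```

```text
(372, 70, 63, 92) ((404.3739929199219, 115.09727478027344), (89.71627044677734, 62.549705505371094), 87.87889862060547)
88 373 434 [0.427  0.3326] [0.4671 0.3805]
100 374 434 [0.4395 0.3254] [0.478  0.3735]
112 373 434 [0.4506 0.3159] [0.4892 0.3663]
125 374 418 [0.4645 0.3077] [0.4902 0.3438]
138 376 419 [0.4795 0.3003] [0.5033 0.3365]
150 377 419 [0.4929 0.2924] [0.515  0.3289]
156 376 415 [0.4985 0.2869] [0.518  0.3212]
[0.4149 0.3813 0.012 ]
[0.5702 0.3649 0.012 ]
[0.5572 0.2473 0.012 ]
[0.4023 0.2652 0.012 ]
(378, 161) [0.5055 0.2852 0.012 ] [0.4972 0.2833 0.05  ]
(415, 161) [0.5351 0.3237 0.012 ] [0.5244 0.3186 0.05  ]
(373, 84) [0.4232 0.3354 0.012 ] [0.4218 0.3293 0.05  ]
(416, 82) [0.4538 0.3789 0.012 ] [0.4498 0.3692 0.05  ]
```

Run:
```python
from h import *
route([((.473,.326,.16),147),((.473,.326,.033),147)])
```

```text
[0.386, 0.606, 0.932, -0.001, -0.001, -0.102] rows 3 [0.473 0.326 0.16 ]
[0.0, 0.0, 0.846, -0.001, 0.0, 0.0] rows 3 [0.473 0.326 0.033]
```

Call:
carry_out(plan=[[1, 0.386, 0.606, 0.93, 0, 0, -0.1], [1, 0.386, 0.606, 0.93, 0, 0, -0.1], [1, 0.386, 0.606, 0.93, 0, 0, -0.1], [1, 0.386, 0.606, 0.93, 0, 0, -0.1]])

```text
time_s: 3.4
tool_pos: [0.472, 0.3249, 0.1574]
orientation: [-0.892, -3.008, 0.006]
wrist_force: [0.0, -0.1, 0.6]
finger_gap: 1.001
grip_force: 0.0
```

Run:
```python
from h import *
import pickle
s=r.state();c=r.calibration("wrist");im=r.capture("wrist");save("w2",im);pickle.dump((c,s),open("w2.pkl","wb"))
print(s["tool_pos"])
for yw,a in((147,(.473,.326)),):
  for x in(-45,45):
    for y in(-25,25):
      t=np.radians(-33);print(x,y,np.round(proj(c,(a[0]+.001*(x*np.cos(t)-y*np.sin(t)),a[1]+.001*(x*np.sin(t)+y*np.cos(t)),.048))))
route([((.473,.326,.033),147)])
```

```text
[0.47199718 0.32491306 0.15738746]
-45 -25 [290. 145.]
-45 25 [354. 145.]
45 -25 [293. 251.]
45 25 [351. 251.]
[0.003, 0.011, 0.847, -0.003, -0.001, -0.001] rows 3 [0.473 0.326 0.033]
```

View pics/w2.png

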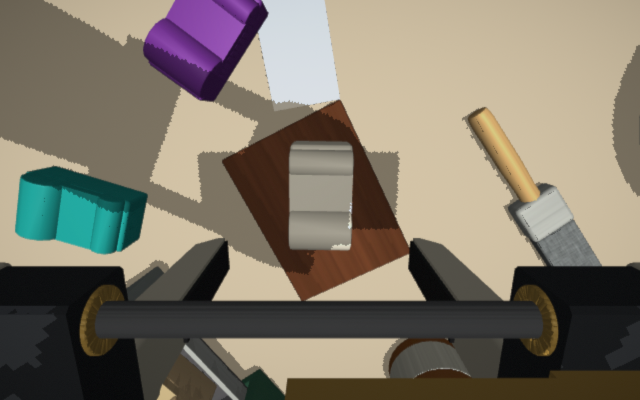

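The corbel sits at (289–353, 141–250), square to the tool and within a few pixels of the prediction. I'll descend.

Call:
carry_out(plan=[[1, 0, 0.01, 0.4, 0, 0, 0], [1, 0, 0.01, 0.7, 0, 0, 0], [1, 0, 0.01, 0.84, 0, 0, 0], [1, 0, 0.01, 0.84, 0, 0, 0], [1, 0, 0.01, 0.84, 0, 0, 0]])

```text
time_s: 4.08
tool_pos: [0.4747, 0.3273, 0.0374]
orientation: [0.889, 3.011, 0.004]
wrist_force: [-0.1, -0.3, 0.9]
finger_gap: 0.997
grip_force: 0.0
```

Call:
carry_out(plan=[[1, 0, 0, 0.02, 0, 0, 0], [0, 0, 0, 0.02, 0, 0, 0], [0, 0, 0, 0.02, 0, 0, 0], [0, 0, 0, 0.02, 0, 0, 0], [0, 0, 0, 0.02, 0, 0, 0], [0, 0, 0, 0.02, 0, 0, 0], [0, 0, 0, 0.02, 0, 0, 0], [0, 0, 0, 0.02, 0, 0, 0]])

```text
time_s: 5.08
tool_pos: [0.4734, 0.327, 0.0319]
orientation: [-0.888, -3.013, 0.0]
wrist_force: [-0.8, -1.2, 1.0]
finger_gap: 0.536
grip_force: 30.0
```

Run:
```python
from h import *
route([((.473,.327,.18),147),((.50,.25,.30),165),((.56,.08,.32),183.5)])
```

```text
[0.002, -0.002, -0.987, -0.0, -0.0, 0.003] rows 3 [0.473 0.327 0.18 ]
[-0.43, -0.333, -0.8, -0.0, -0.0, -0.4] rows 3 [0.5  0.25 0.3 ]
[-0.679, -0.99, -0.133, -0.0, -0.0, -0.411] rows 3 [0.56 0.08 0.32]
[-0.001, -0.001, -0.001, -0.0, -0.0, 0.0] rows 1 [0.56 0.08 0.32]
```

Call:
carry_out(plan=[[0, 0, 0, -0.15, 0, 0, 0], [0, 0, 0, -0.4, 0, 0, 0], [0, 0, 0, -0.7, 0, 0, 0], [0, 0, 0, -0.98, 0, 0, 0]])

```text
time_s: 5.58
tool_pos: [0.4733, 0.3271, 0.1802]
orientation: [-0.888, -3.013, -0.0]
wrist_force: [0.2, -0.9, -2.4]
finger_gap: 0.537
grip_force: 30.0
```

Call:
carry_out(plan=[[0, -0.2, -0.16, -0.4, 0, 0, -0.2], [0, -0.43, -0.33, -0.8, 0, 0, -0.4], [0, -0.43, -0.33, -0.8, 0, 0, -0.4], [0, -0.43, -0.33, -0.8, 0, 0, -0.4]])

```text
time_s: 6.08
tool_pos: [0.5011, 0.2504, 0.2988]
orientation: [0.412, 3.114, 0.001]
wrist_force: [-0.7, 1.0, -2.5]
finger_gap: 0.535
grip_force: 30.0
```

Call:
carry_out(plan=[[0, -0.2, -0.3, -0.13, 0, 0, -0.2], [0, -0.45, -0.65, -0.13, 0, 0, -0.41], [0, -0.68, -0.99, -0.13, 0, 0, -0.41], [0, -0.68, -0.99, -0.13, 0, 0, -0.41], [0, -0.68, -0.99, -0.13, 0, 0, -0.41]])

```text
time_s: 6.7
tool_pos: [0.561, 0.0816, 0.3163]
orientation: [0.096, -3.137, -0.0]
wrist_force: [0.8, 0.4, -2.5]
finger_gap: 0.533
grip_force: 30.0
```

Run:
```python
from h import *
import pickle
s=r.state();c=r.calibration("wrist");im=r.capture("wrist");save("w3",im);pickle.dump((c,s),open("w3.pkl","wb"))
print(s["tool_pos"],s["qpos"],s["time_s"])
```

```text
[0.56104985 0.0815917  0.31627837] [ 9.91799491e-02 -1.26306167e-01  1.52665626e+00  4.60049629e-04
  1.74401482e+00 -1.53302253e+00] 6.7
```

View pics/w3.png

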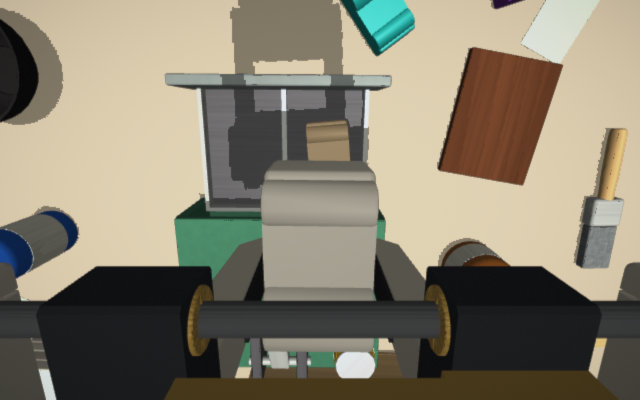

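The wrist view shows the drawer's front top edge from (165,75) to (391,79), divider at column 284, left (−y) wall at 202–212, and back wall near row 208. The tan corbel is at (328,142). The right-hand −y half is empty.

Run:
```python
from h import *
import pickle
c,s=pickle.load(open("w3.pkl","rb"));im=cv2.imread("pics/w3.png").astype(int)
print("front col 220 rows70-92",im[70:92,220].sum(1).tolist()); print("col 375",im[70:92,378].sum(1).tolist())
for row in(100,130,150):print(row,"L",im[row,196:216].sum(1).tolist(),"D",im[row,276:294].sum(1).tolist())
P=lambda u,v,z:print((u,v,z),onplane(c,u,v,z).round(4))
for u,v in((165,74),(391,76),(165,84),(391,87)):P(u,v,.092)
for v in(100,150):P(284,v,.034);P(205,v,.040)
P(222,207,.04);P(308,124,.07);P(348,122,.07)
P(177,217,.106);P(204,197,.106);P(384,217,.106)
```

```text
front col 220 rows70-92 [603, 603, 601, 562, 335, 311, 357, 481, 493, 494, 494, 498, 497, 486, 391, 228, 151, 141, 167, 249, 317, 321]
col 375 [606, 604, 604, 603, 575, 444, 512, 545, 551, 554, 557, 558, 562, 562, 556, 455, 297, 166, 152, 219, 414, 593]
100 L [611, 638, 661, 663, 649, 449, 230, 185, 186, 216, 309, 321, 323, 322, 322, 322, 322, 324, 324, 326] D [339, 341, 341, 342, 362, 505, 689, 699, 699, 681, 403, 342, 343, 344, 345, 345, 345, 345]
130 L [610, 610, 613, 629, 668, 670, 664, 571, 270, 189, 190, 216, 287, 326, 330, 331, 332, 334, 332, 332] D [191, 188, 190, 191, 191, 227, 385, 400, 400, 393, 338, 212, 185, 189, 186, 186, 186, 187]
150 L [612, 612, 612, 613, 617, 644, 670, 673, 655, 451, 243, 205, 208, 242, 312, 320, 321, 321, 321, 322] D [188, 185, 188, 188, 188, 208, 302, 386, 396, 394, 377, 225, 191, 191, 188, 192, 191, 192]
(165, 74, 0.092) [ 0.4621 -0.0888  0.092 ]
(391, 76, 0.092) [0.4495 0.1509 0.092 ]
(165, 84, 0.092) [ 0.4722 -0.0893  0.092 ]
(391, 87, 0.092) [0.4605 0.1522 0.092 ]
(284, 100, 0.034) [0.4795 0.0326 0.034 ]
(205, 100, 0.04) [ 0.4856 -0.0634  0.04  ]
(284, 150, 0.034) [0.5412 0.0348 0.034 ]
(205, 150, 0.04) [ 0.5466 -0.0648  0.04  ]
(222, 207, 0.04) [ 0.6206 -0.0441  0.04  ]
(308, 124, 0.07) [0.5054 0.0649 0.07  ]
(348, 122, 0.07) [0.5003 0.1111 0.07  ]
(177, 217, 0.106) [ 0.6161 -0.0774  0.106 ]
(204, 197, 0.106) [ 0.5908 -0.0462  0.106 ]
(384, 217, 0.106) [0.6018 0.1576 0.106 ]
```

Run:
```python
from h import *
route([((.5456,-.0158,.19),183.2),((.5456,-.0158,.058),183.2)])
```

```text
[0.142, -0.645, 0.846, 0.0, -0.003, 0.009] rows 3 [ 0.546 -0.016  0.19 ]
[-0.0, -0.0, 0.88, 0.0, 0.0, -0.0] rows 3 [ 0.546 -0.016  0.058]
```

Call:
carry_out(plan=[[0, 0.07, -0.32, 0.3, 0, 0, 0], [0, 0.142, -0.645, 0.6, 0, 0, 0], [0, 0.142, -0.645, 0.84, 0, 0, 0], [0, 0.142, -0.645, 0.84, 0, 0, 0], [0, 0.142, -0.645, 0.84, 0, 0, 0]])

```text
time_s: 7.38
tool_pos: [0.5467, -0.0158, 0.1942]
orientation: [-0.101, 3.138, 0.0]
wrist_force: [1.2, 0.2, -1.6]
finger_gap: 0.541
grip_force: 30.0
```

Run:
```python
from h import *
s=r.state();print(s["tool_pos"],s["wrist_force"])
route([((.5456,-.0158,.056),183.2)])
```

```text
[ 0.54665617 -0.01578106  0.19416769] [ 1.20952482  0.23970311 -1.61368846]
[0.008, 0.0, 0.921, -0.0, 0.002, 0.011] rows 3 [ 0.546 -0.016  0.056]
```

Call:
carry_out(plan=[[0, 0, 0, 0.3, 0, 0, 0.01], [0, 0, 0, 0.6, 0, 0, 0.01], [0, 0, 0, 0.85, 0, 0, 0.01], [0, 0, 0, 0.91, 0, 0, 0.01], [0, 0, 0, 0.91, 0, 0, 0.01], [0, 0, 0, 0.91, 0, 0, 0.01]])

```text
time_s: 8.12
tool_pos: [0.5473, -0.0169, 0.0582]
orientation: [-0.087, 3.137, -0.0]
wrist_force: [-0.2, 0.4, -2.3]
finger_gap: 0.531
grip_force: 30.0
```

Call:
carry_out(plan=[[0, 0, 0, 0.05, 0, 0, 0], [0, 0, 0, 0.08, 0, 0, 0], [0, 0, 0, 0.09, 0, 0, 0], [0, 0, 0, 0.1, 0, 0, 0], [0, 0, 0, 0.1, 0, 0, 0]])

```text
time_s: 8.75
tool_pos: [0.5468, -0.017, 0.0418]
orientation: [-0.086, 3.139, 0.0]
wrist_force: [1.0, 0.9, 5.1]
finger_gap: 0.536
grip_force: 30.0
```

Call:
carry_out(plan=[[0.62, 0, 0, 0.1, 0, 0, 0], [0.62, 0, 0, 0.1, 0, 0, 0], [0.62, 0, 0, 0.1, 0, 0, 0], [0.62, 0, 0, 0.1, 0, 0, 0]])

```text
time_s: 9.25
tool_pos: [0.5462, -0.0171, 0.0261]
orientation: [-0.086, 3.14, -0.0]
wrist_force: [0.1, -0.2, -1.1]
finger_gap: 0.619
grip_force: 0.0
```

Call:
carry_out(plan=[[0.62, 0, 0, -0.1, 0, 0, 0], [0.62, 0, 0, -0.3, 0, 0, 0], [0.62, 0, 0, -0.65, 0, 0, 0], [0.62, 0, 0, -0.99, 0, 0, 0], [0.62, 0, 0, -0.99, 0, 0, 0], [0.62, 0, 0, -0.99, 0, 0, 0]])

```text
time_s: 10.0
tool_pos: [0.546, -0.0171, 0.1746]
orientation: [-0.086, 3.14, -0.0]
wrist_force: [-0.3, -0.8, -0.3]
finger_gap: 0.62
grip_force: 0.0
```

Run:
```python
from h import *
import pickle
s=r.state();c=r.calibration("wrist");im=r.capture("wrist");save("w4",im);pickle.dump((c,s),open("w4.pkl","wb"))
print(s["tool_pos"],s["wrist_force"])
```

```text
[ 0.54596831 -0.01707397  0.17456557] [-0.34877274 -0.75299485 -0.305224  ]
```

View pics/w4.png

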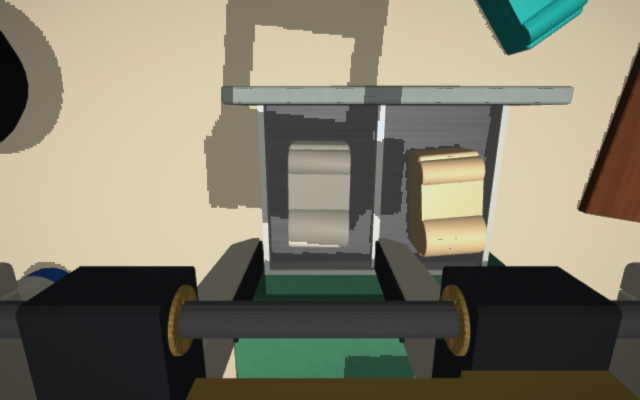

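The corbel lies flat in the empty half at (288–350, 141–247), clear of the walls and divider. The tan one is untouched at (450,200). Next I'll work out the push line and check that the turquoise corner doesn't obstruct it.

Run:
```python
from h import *
import pickle
c,s=pickle.load(open("w4.pkl","rb"))
for u,v,z in((222,87,.092),(572,87,.092),(512,52,.0),(512,52,.045),(480,0,.05)):print((u,v,z),onplane(c,u,v,z).round(4))
route([((.408,.0285,.20),183.2),((.408,.0285,.046),183.2)])
```

```text
(222, 87, 0.092) [ 0.4629 -0.0887  0.092 ]
(572, 87, 0.092) [0.4499 0.1498 0.092 ]
(512, 52, 0.0) [0.414  0.1512 0.    ]
(512, 52, 0.045) [0.4219 0.1283 0.045 ]
(480, 0, 0.05) [0.3883 0.0946 0.05  ]
[0.9, 0.354, -0.174, 0.0, -0.001, -0.001] rows 3 [0.408 0.029 0.2  ]
[-0.0, -0.001, 0.99, 0.0, -0.0, -0.0] rows 3 [0.408 0.028 0.051]
[-0.0, 0.0, 0.037, 0.0, -0.0, -0.0] rows 1 [0.408 0.028 0.046]
```

Call:
carry_out(plan=[[0, 0.1, 0.04, -0.17, 0, 0, 0], [0, 0.45, 0.18, -0.17, 0, 0, 0], [0, 0.9, 0.354, -0.17, 0, 0, 0], [0, 0.9, 0.354, -0.17, 0, 0, 0], [0, 0.9, 0.354, -0.17, 0, 0, 0]])

```text
time_s: 10.68
tool_pos: [0.4083, 0.0286, 0.1996]
orientation: [-0.087, 3.14, -0.0]
wrist_force: [0.4, -0.8, -0.2]
finger_gap: 0.132
grip_force: 0.0
```

Call:
carry_out(plan=[[0, 0, 0, 0.35, 0, 0, 0], [0, 0, 0, 0.7, 0, 0, 0], [0, 0, 0, 0.99, 0, 0, 0], [0, 0, 0, 0.99, 0, 0, 0], [0, 0, 0, 0.99, 0, 0, 0], [0, 0, 0, 0.99, 0, 0, 0]])

```text
time_s: 11.42
tool_pos: [0.4096, 0.0285, 0.0533]
orientation: [-0.086, 3.138, -0.0]
wrist_force: [-0.1, -0.4, 0.6]
finger_gap: 0.002
grip_force: 0.0
```

Call:
carry_out(plan=[[0, -0.08, 0, 0.03, 0, 0, 0], [0, -0.16, 0, 0.03, 0, 0, 0], [0, -0.22, 0, 0.03, 0, 0, 0], [0, -0.28, 0, 0.03, 0, 0, 0], [0, -0.34, 0, 0.03, 0, 0, 0], [0, -0.34, 0, 0.03, 0, 0, 0]])

```text
time_s: 12.18
tool_pos: [0.4598, 0.0314, 0.0468]
orientation: [0.086, -3.14, 0.0]
wrist_force: [-0.0, 0.3, 0.2]
finger_gap: 0.006
grip_force: 0.0
```

Call:
carry_out(plan=[[0, -0.06, 0, 0, 0, 0, 0], [0, -0.12, 0, 0, 0, 0, 0], [0, -0.18, 0, 0, 0, 0, 0], [0, -0.24, 0, 0, 0, 0, 0], [0, -0.3, 0, 0, 0, 0, 0], [0, -0.36, 0, 0, 0, 0, 0], [0, -0.42, 0, 0, 0, 0, 0], [0, -0.48, 0, 0, 0, 0, 0], [0, -0.54, 0, 0, 0, 0, 0], [0, -0.6, 0, 0, 0, 0, 0]])

```text
time_s: 13.42
tool_pos: [0.5498, 0.0363, 0.0469]
orientation: [-0.086, 3.14, -0.0]
wrist_force: [-2.5, -1.2, -1.8]
finger_gap: 0.005
grip_force: 1.5
```

Run:
```python
from h import *
s=r.state();print(s["tool_pos"],s["wrist_force"])
c=r.calibration("wrist");im=r.capture("wrist");c2=r.calibration("top");t=r.capture("top")
cv2.imwrite("pics/m1.png",np.vstack([im[:,:,::-1][100:400],cv2.resize(t[110:260,180:380,::-1],None,fx=2,fy=2)[:, :400].copy() if 0 else cv2.resize(t[110:260,170:383,::-1],(640,300))]))
```

```text
[0.5497992  0.0363095  0.04691203] [-2.50825756 -1.24565402 -1.8159042 ]
```

View pics/m1.png

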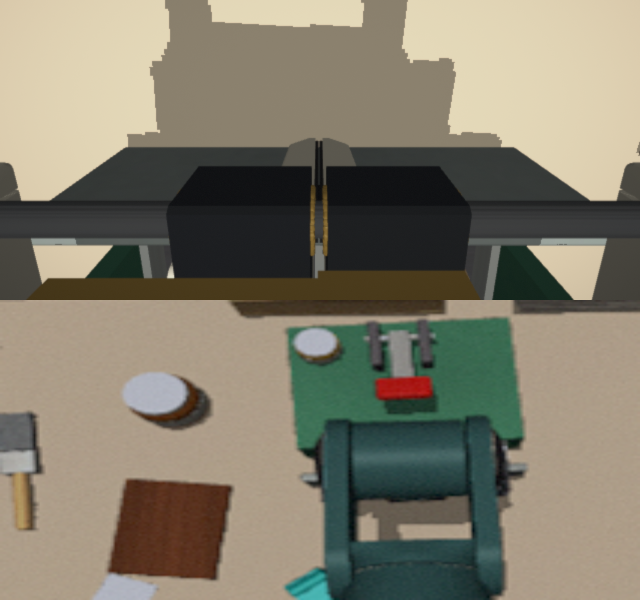

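The wrist view shows the fingers against the front, pushing at its middle. The top view shows the arm just short of the clamp pad at (405,388), with the tin and jar undisturbed. I'll push on slowly.

Call:
carry_out(plan=[[0, -0.04, 0, 0, 0, 0, 0], [0, -0.08, 0, 0, 0, 0, 0], [0, -0.12, 0, 0, 0, 0, 0], [0, -0.15, 0, 0, 0, 0, 0]])

```text
time_s: 14.02
tool_pos: [0.5721, 0.0376, 0.047]
orientation: [-0.086, 3.14, 0.0]
wrist_force: [-3.3, -0.1, 1.8]
finger_gap: 0.01
grip_force: 1.0
```

Call:
carry_out(plan=[[0, -0.03, 0, 0, 0, 0, 0]])

```text
time_s: 14.15
tool_pos: [0.5764, 0.0378, 0.047]
orientation: [0.086, -3.14, 0.0]
wrist_force: [-12.9, -1.2, 7.1]
finger_gap: 0.004
grip_force: 6.3
```

Call:
carry_out(plan=[[0, -0.02, 0, 0, 0, 0, 0]])

```text
time_s: 14.28
tool_pos: [0.5781, 0.0379, 0.0469]
orientation: [0.086, -3.137, 0.0]
wrist_force: [-20.7, -0.9, 13.3]
finger_gap: 0.007
grip_force: 10.3
```

Call:
carry_out(plan=[[0, -0.02, 0, 0, 0, 0, 0]])

```text
time_s: 14.4
tool_pos: [0.5812, 0.038, 0.0469]
orientation: [0.086, -3.138, 0.0]
wrist_force: [-14.0, -0.9, 7.3]
finger_gap: 0.006
grip_force: 7.2
```

Call:
carry_out(plan=[[0, -0.02, 0, 0, 0, 0, 0]])

```text
time_s: 14.52
tool_pos: [0.5848, 0.0382, 0.047]
orientation: [0.086, -3.139, 0.0]
wrist_force: [-6.7, -0.1, 3.6]
finger_gap: 0.005
grip_force: 3.3
```

Call:
carry_out(plan=[[0, -0.02, 0, 0, 0, 0, 0]])

```text
time_s: 14.65
tool_pos: [0.5882, 0.0384, 0.047]
orientation: [0.086, -3.14, 0.0]
wrist_force: [-3.5, 0.8, 2.6]
finger_gap: 0.0
grip_force: 1.7
```

Call:
carry_out(plan=[[0, -0.013, 0, 0, 0, 0, 0]])

```text
time_s: 14.78
tool_pos: [0.5898, 0.0385, 0.0469]
orientation: [0.086, -3.139, 0.0]
wrist_force: [-20.2, -1.1, 13.5]
finger_gap: 0.006
grip_force: 9.9
```

Call:
carry_out(plan=[[0, -0.013, 0, 0, 0, 0, 0], [0, -0.013, 0, 0, 0, 0, 0]])

```text
time_s: 15.02
tool_pos: [0.5896, 0.0385, 0.0469]
orientation: [0.086, -3.134, 0.0]
wrist_force: [-31.6, -2.1, 18.9]
finger_gap: 0.005
grip_force: 16.1
```

Hard stop at x = 0.5896, 15 mm past where the detent began, so the drawer is home. I'll back off.

Call:
carry_out(plan=[[0, 0.05, 0, 0, 0, 0, 0], [0, 0.2, 0, 0, 0, 0, 0], [0, 0.5, 0, 0, 0, 0, 0], [0, 0.9, 0, 0, 0, 0, 0], [0, 0.9, 0, -0.3, 0, 0, 0], [0, 0.9, 0, -0.99, 0, 0, 0], [0, 0.9, 0, -0.99, 0, 0, 0], [0, 0.9, 0, -0.99, 0, 0, 0], [0, 0.9, 0, -0.99, 0, 0, 0]])

```text
time_s: 16.15
tool_pos: [0.4571, 0.0312, 0.1945]
orientation: [0.086, -3.14, -0.0]
wrist_force: [-0.1, -0.0, -0.5]
finger_gap: 0.006
grip_force: 0.0
```

Run:
```python
from h import *
import pickle
s=r.state();cw=r.calibration("wrist");w=r.capture("wrist");ct=r.calibration("top");t=r.capture("top");cs=r.calibration("scene");sc=r.capture("scene")
P=[]
for n,c,im in(("top",ct,t),("scene",cs,sc)):
    h=cv2.cvtColor(im,cv2.COLOR_RGB2HSV);m=(((h[...,0]<6)|(h[...,0]>174))&(h[...,1]>190)&(h[...,2]>110)).astype(np.uint8)
    b=max(cv2.findContours(m,0,2)[0],key=cv2.contourArea);print(n,cv2.boundingRect(b),cv2.minAreaRect(b));M=cv2.moments(b);P.append((M["m10"]/M["m00"],M["m01"]/M["m00"]))
print(tri(ct,P[0],cs,P[1]),onplane(ct,*P[0],.197),s["tool_pos"])
a=cv2.resize(sc[150:300,250:450,::-1],(400,300));b=cv2.resize(t[110:260,210:410,::-1],(400,300))
cv2.imwrite("pics/m2.png",np.hstack([a,b]));save("w5",w)
```

```text
top (295, 148, 19, 11) ((304.0445861816406, 153.44554138183594), (10.049875259399414, 17.51265525817871), 84.2894058227539)
scene (345, 192, 19, 15) ((354.1751708984375, 198.90447998046875), (10.375129699707031, 15.403077125549316), 61.38954162597656)
(array([0.68146527, 0.04256737, 0.1945974 ]), np.float64(0.0021231154572678734)) [0.6802482  0.04164789 0.197     ] [0.45711416 0.03121939 0.19454694]
```

View pics/m2.png

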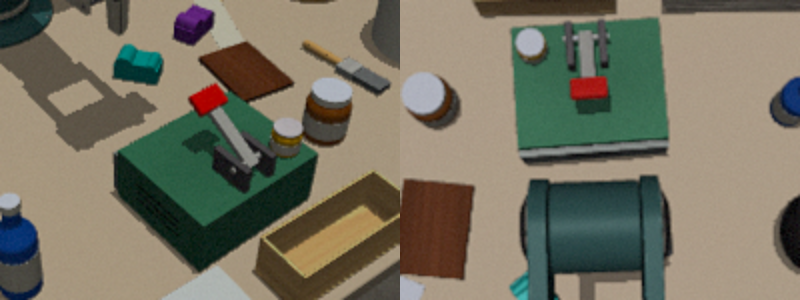

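The drawer front is flush with the cabinet in both views. The red pad triangulates to (0.681, 0.042, 0.195), against about 0.197 expected. The tin, jar and other items have not moved. Next is the press.

Run:
```python
from h import *
route([((.55,.036,.26),183.2),((.676,.0415,.26),183.2),((.676,.0415,.212),183.2),((.668,.041,.146),183.2)])
```

```text
[-0.621, -0.002, -0.441, 0.0, -0.002, -0.001] rows 2 [0.55  0.036 0.26 ]
[-0.841, -0.01, -0.0, 0.0, -0.0, -0.0] rows 3 [0.676 0.042 0.26 ]
[0.0, -0.0, 0.32, 0.0, -0.0, -0.0] rows 1 [0.676 0.042 0.212]
[0.054, -0.001, 0.44, 0.0, -0.0, -0.0] rows 2 [0.668 0.041 0.146]
```

Call:
carry_out(plan=[[0, 0, 0, -0.3, 0, 0, 0], [0, -0.3, 0, -0.44, 0, 0, 0], [0, -0.62, 0, -0.44, 0, 0, 0], [0, -0.62, 0, -0.44, 0, 0, 0]])

```text
time_s: 16.8
tool_pos: [0.5517, 0.0364, 0.2588]
orientation: [0.086, -3.137, -0.0]
wrist_force: [-0.3, -0.8, -0.4]
finger_gap: 0.005
grip_force: 0.0
```

Call:
carry_out(plan=[[0, -0.4, 0, 0, 0, 0, 0], [0, -0.84, -0.01, 0, 0, 0, 0], [0, -0.84, -0.01, 0, 0, 0, 0], [0, -0.84, -0.01, 0.2, 0, 0, 0], [0, -0.84, -0.01, 0.3, 0, 0, 0], [0, -0.84, -0.01, 0.3, 0, 0, 0]])

```text
time_s: 17.55
tool_pos: [0.6749, 0.0417, 0.2157]
orientation: [0.086, -3.139, -0.0]
wrist_force: [-0.6, 0.4, -0.7]
finger_gap: 0.004
grip_force: 0.0
```

Call:
carry_out(plan=[[0, 0, 0, 0.06, 0, 0, 0], [0, 0, 0, 0.12, 0, 0, 0], [0, 0.015, 0, 0.18, 0, 0, 0], [0, 0.025, 0, 0.24, 0, 0, 0], [0, 0.035, 0, 0.29, 0, 0, 0]])

```text
time_s: 18.18
tool_pos: [0.6705, 0.0415, 0.1722]
orientation: [0.086, -3.14, -0.0]
wrist_force: [-0.7, -0.4, 2.9]
finger_gap: 0.002
grip_force: 0.9
```

Call:
carry_out(plan=[[0, 0.01, 0, 0.03, 0, 0, 0], [0, 0.015, 0, 0.06, 0, 0, 0], [0, 0.02, 0, 0.09, 0, 0, 0], [0, 0.02, 0, 0.115, 0, 0, 0]])

```text
time_s: 18.68
tool_pos: [0.6677, 0.0412, 0.1569]
orientation: [-0.086, 3.14, -0.0]
wrist_force: [-4.7, -0.8, 8.9]
finger_gap: 0.005
grip_force: 3.8
```

Call:
carry_out(plan=[[0, 0, 0, 0.02, 0, 0, 0], [0, 0, 0, 0.035, 0, 0, 0]])

```text
time_s: 18.92
tool_pos: [0.6676, 0.0412, 0.1508]
orientation: [-0.086, 3.14, -0.0]
wrist_force: [-3.9, -0.3, 4.1]
finger_gap: 0.006
grip_force: 2.2
```

Force is dropping, so the detent has been passed. A few millimetres more.

Call:
carry_out(plan=[[0, 0, 0, 0.015, 0, 0, 0], [0, 0, 0, 0.025, 0, 0, 0]])

```text
time_s: 19.18
tool_pos: [0.6677, 0.0413, 0.1463]
orientation: [0.086, -3.14, -0.0]
wrist_force: [-0.9, -0.5, 0.6]
finger_gap: 0.009
grip_force: 0.8
```

Call:
carry_out(plan=[[0, 0, 0, 0.01, 0, 0, 0], [0, 0, 0, 0.01, 0, 0, 0]])

```text
time_s: 19.42
tool_pos: [0.6678, 0.0413, 0.145]
orientation: [0.086, -3.14, -0.0]
wrist_force: [-0.5, -0.6, 1.1]
finger_gap: 0.001
grip_force: 0.5
```

Now retreat up and back, and check.

Call:
carry_out(plan=[[0, 0, 0, -0.1, 0, 0, 0], [0, 0, 0, -0.4, 0, 0, 0], [0, 0, 0, -0.8, 0, 0, 0], [0, 0.4, 0, -0.8, 0, 0, 0], [0, 0.99, 0, -0.8, 0, 0, 0], [0, 0.99, 0, -0.8, 0, 0, 0], [0, 0.99, 0, -0.8, 0, 0, 0], [0, 0.99, 0, -0.8, 0, 0, 0]])

```text
time_s: 20.42
tool_pos: [0.52, 0.0331, 0.2658]
orientation: [-0.086, 3.139, -0.0]
wrist_force: [-0.1, 0.4, -1.1]
finger_gap: 0.003
grip_force: 0.0
```

Run:
```python
from h import *
ct=r.calibration("top");t=r.capture("top");cs=r.calibration("scene");sc=r.capture("scene")
P=[]
for n,c,im in(("top",ct,t),("scene",cs,sc)):
    h=cv2.cvtColor(im,cv2.COLOR_RGB2HSV);m=(((h[...,0]<6)|(h[...,0]>174))&(h[...,1]>190)&(h[...,2]>110)).astype(np.uint8)
    b=max(cv2.findContours(m,0,2)[0],key=cv2.contourArea);M=cv2.moments(b);P.append((M["m10"]/M["m00"],M["m01"]/M["m00"]))
print(P,tri(ct,P[0],cs,P[1]),r.state()["time_s"])
a=cv2.resize(sc[150:300,250:450,::-1],(400,300));b=cv2.resize(t[110:260,210:410,::-1],(400,300))
cv2.imwrite("pics/m3.png",np.hstack([a,b]))
```

```text
[(304.35036496350364, 159.82481751824818), (349.1682098765432, 209.24382716049382)] (array([0.67041861, 0.04030468, 0.14784384]), np.float64(0.004712857973850572)) 20.525
```

View pics/m3.png

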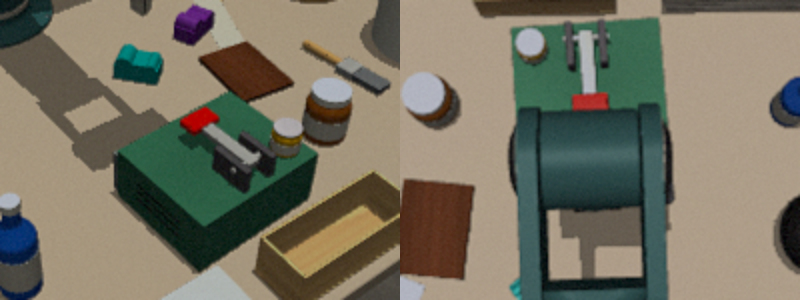

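The lever is level, with the pad triangulated at z ≈ 0.148, and it stays down by itself. Everything else is in place and the arm is clear, so I'm handing in.

```bash
python3 -c "
from bench import r
print(r.finish_job())"
```

```text
the job is handed in; nothing more can be done
None
```

The job is handed in at about 20.5 s of the 70 s: the white corbel lies flat, scrolls up, in the empty half of the drawer; the drawer is home past its detent; and the clamp lever stays down by itself. Nothing else was seen to move.

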